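# Release the chilling balls into the catch tray

### The arm

A 7-joint arm with a two-finger parallel gripper is mounted at the origin on a cart in front of the work surface, level with it; the furniture and walls round the work are solid. World frame = base frame: x ahead of the robot, y to its left, z up, the work surface at z = 0. Lengths are in m, angles in rad, forces in N, time in s.
With the tool pointing down it reaches from about 0.425 to 0.8 m from the base axis. Payload 8.3 kg.
Tool frame: the origin (TCP) lies on the front face of the gripper's body, between the roots of the fingers; the fingertips stand 73 mm ahead of it and the grasp point (between the pads) lies 54 mm ahead of it; z points along the fingers, y is the line along which they close (so a half turn about z gives the same grasp; the last joint's range is limited). The gripper opens to 85 mm and grips with 20 to 120 N. Pads are 22 mm wide; open, the fingers measure 114 mm over their backs; the gripper's body (76 mm by 85 mm) begins 54 mm behind the grasp point. The pads swing forward as they close: fully open they stand 13 mm farther back than shut.
Start: joints at [-1.2, 0.383, 0.016, 1.37, -0.006, 1.388, -0.046], TCP at [0.263, 0.567, 0.304] pointing down, gripper open.
Joint ranges: [-2.95, 2.95], [-0.25, 2.06], [-1.52, 1.56], [0.18, 2.33], [-1.44, 4.58], [0.02, 2.06], [-3.01, 3.01]. Speed limits (rad/s): [2.39, 2.39, 3.01, 3.01, 3.14, 3.14, 3.14].

### API

Orientations are given as a unit quaternion [w, x, y, z].
In Python, from cell import bot, capture, ticket gives the robot as it stands.
- The arm moves only by the tool jog_arm, never from a script. Its arguments are lists of equal length, an entry for each row: "hand": the gripper's target within -1 to 1 (fully open at 1, half-way at 0, shut at -1); "dp": the shift along the tool's x, y, z in m, a list of three; "yaw": the turn about the tool's z in rad. A call has 1 to 20 rows; each row is the pose to reach, as a shift and turn from the pose commanded when the call began, along the tool's axes at that moment; what a row does not reach only later rows make up. A row lasts 1/12 s, in which the tool goes at most 41.7 mm and 7.16 degrees, less where a joint would pass 70% of its speed; a pose out of reach is approached as far as the arm can. A call with a gripper value outside its range is refused whole. The fingers move at their own pace and stop on an object; the grip force is fixed at half the most. Time passes only in rows, so rows that repeat a pose let the fingers close. It gives the time, the measured TCP pose, the force, the opening and the grip force at its end, in the units of the state.
- bot.observe(): the state, without advancing time (a new reading comes with each control period).
- capture(name): name is "side" or "top" or "wrist"; returns a dict with "frame" (480x640x3 uint8, red, green, blue), "fov_y" (degrees; the focal length in pixels is half the picture's height over the tangent of half this angle, whatever the lens; pixels are square), "cx", "cy" (the principal point, pixels), "R" (3x3) and "t" (3): a world point X has camera coordinates R X + t. Camera axes: x right, y down, z forward; pixel columns grow to the right and rows downward; lengths in m; the calibration is good to about 2 mm. A picture is of the moment at which its call begins. There is no depth.
- ticket.hand_in(): hands the job in; it is judged then, once.
The state is a dict: "time_s": time; "joints": joint angles; "dq": joint speeds; "effort": joint torques, N m; "position": TCP position; "tcp_rot": TCP orientation; "wrist_force": force on the tool from outside, world axes, zero at the start; "wrist_torque": the same for the moment, N m; "gripper_width": finger opening in m; "grip_force": force on a finger pad.
Only numpy, scipy, OpenCV 4.12 (cv2) and the standard library are available. Lean on these libraries where they do the work, as an engineer would, in place of code of your own. Each camera call takes 0.05 s, during which the arm holds its last target. There are 200 camera calls.

### The job

Using only the fingertips and without grasping or lifting anything, push the white catch tray fully home against its back stop under the chute's spout, and only then press the red pad of the rocking lever down so that the gate lifts and all three copper balls roll into the tray. Let the lever come back up and leave the balls in the tray, without touching the balls or disturbing the jigger, the dropper bottle and the bottle stopper beside the dispenser.

Things in the scene. Friction and masses are not known exactly. Their poses are not given: they have to be found in the camera images.
- dispenser: Fixed ball dispenser: dark wood base, sloping aluminium chute on posts; 152 mm (x) by 255 mm (y). Origin on the worktop, z up. In its frame the chute's centre line is x = +60 mm, from its closed upper end at y = +115 mm down to the spout at y = -45 mm; top edge 94 mm high. The lever lies along x at y = +20 mm; pivot at x = -15 mm, 98 mm high, between steel cheeks 110 mm high.
- spout (a point): Middle of the chute floor at its open lower end (the spout), fixed to the dispenser, 56 mm above the worktop. When the tray is home the spout reaches 11 mm over its inside, 12 mm clear above its rim.
- tray_home (a point): Fixed point on the worktop where the tray's origin stands when it is fully home (dispenser x = +45, y = -80 mm). Guide strips 14 mm high run along the dispenser's x on both sides of the tray, from x = -57 to +93 mm, with a back stop 22 mm high across their far end, its face at x = +87 mm.
- tray: White loose catch tray, open on top, cork floor, 84 mm (x) by 100 mm (y), 40 mm high, walls 4 mm, inner floor 6 mm up, 0.17 to 0.35 kg. Origin at the centre of its underside, axes parallel to the dispenser's. It starts between the guides (2.5 mm play a side), pulled out 40 to 65 mm towards the robot, and slides along the dispenser's +x until its far wall meets the back stop.
- tray_front (a point): Middle of the outside of the tray's near wall (the wall facing the dispenser's -x), 20 mm above the worktop: where to push, in the dispenser's +x direction.
- lever_pad (a point): Centre of the top of the red round pad (34 mm across, 8 mm thick) on the near end of the rocking lever; 106 mm above the worktop at rest, 80 mm from the pivot on the dispenser's -x side. Pressed fully down it sinks about 36 mm and moves about 5 mm along the dispenser's +x, tilting with the lever.
- lever (a joint): Angle of the rocking lever: 0 at rest (black gate shut across the chute), 0.46 rad at its stop (gate fully lifted). Pressing the pad down raises it. Above about 0.34 rad the gate, which is on the other end, clears the balls. A spring returns it: about 4 N on the pad to start, about 7 N at the stop.
- ball_1_center (a point): Centre of a loose copper-coloured steel ball, 25 mm across, 64 g. At the start it lies in the chute behind the gate (first, against the gate). Freed, it rolls down the chute by itself in about a second.
- ball_2_center (a point): Centre of a loose copper-coloured steel ball, 25 mm across, 64 g. At the start it lies in the chute behind the gate (second in line). Freed, it rolls down the chute by itself in about a second.
- ball_3_center (a point): Centre of a loose copper-coloured steel ball, 25 mm across, 64 g. At the start it lies in the chute behind the gate (third, uppermost). Freed, it rolls down the chute by itself in about a second.
- jigger: Bystander, loose, to be left alone: steel double measuring cup, hourglass shaped, 45 mm across, 80 mm tall; origin at centre of its underside.
- bitters: Bystander, loose, to be left alone: small brown dropper bottle with black dropper cap, 34 mm across, 102 mm tall; origin at centre of its underside.
- wine_stopper: Bystander, loose, to be left alone: bottle stopper, chrome ball below, black grip above, 36 mm across, 65 mm tall; origin at centre of its underside.

How it is judged:
On the way, in this order (a step that is already met when the one before it is completed fails the run):
1. the tray is fully home against the back stop (within 5 mm) (x of tray in the frame of dispenser above 0.04 m), for 0.2 s.
2. the lever is pressed down, so that the gate is lifted (joint above 0.3 rad) (value of joint lever above 0.3 rad), for 0.1 s.
3. all three balls are in the tray (x of ball_1_center in the frame of tray between -0.04 and 0.04 m and y of ball_1_center in the frame of tray between -0.048 and 0.048 m and z of each of ball_1_center, ball_2_center, ball_3_center in the frame of tray below 0.035 m and x of ball_2_center in the frame of tray between -0.04 and 0.04 m and y of ball_2_center in the frame of tray between -0.048 and 0.048 m and x of ball_3_center in the frame of tray between -0.04 and 0.04 m and y of ball_3_center in the frame of tray between -0.048 and 0.048 m), for 0.2 s.
At the end, for the whole second after the job is handed in: All three balls lie inside the tray, the tray stands flat within 5 mm of its home position against the back stop, and the lever is back up (below 0.06 rad) (all of step 3 and x of tray in the frame of dispenser above 0.04 m and angle between tray's own z axis and vertical below 0.1 rad and height (world z) of tray below 0.008 m and value of joint lever below 0.06 rad); the robot touches nothing.
It fails at once if the lever is pressed (above 0.15 rad) while the tray is not home (more than 10 mm short) (value of joint lever above 0.15 rad and x of tray in the frame of dispenser below 0.035 m).
It fails at once if the tray is lifted (12 mm) or tipped (0.2 rad) (height (world z) of tray above 0.012 m or angle between tray's own z axis and vertical above 0.2 rad).
It fails at once if a ball is lifted (height (world z) of any of ball_1_center, ball_2_center, ball_3_center above 0.115 m).
It fails at once if the robot touches a ball (contact force between any of the arm, the fingers and ball_1 above 0.5 N or contact force between any of the arm, the fingers and ball_2 above 0.5 N or contact force between any of the arm, the fingers and ball_3 above 0.5 N).
It fails at once if the jigger, the dropper bottle or the bottle stopper is moved more than 20 mm or tipped (distance of any of jigger, bitters, wine_stopper from where it was at the start of the episode above 0.02 m or angle between any of jigger, bitters, wine_stopper's own z axis and vertical above 0.3 rad).
It also fails if it takes over 48 s, if anything falls off the work surface, if the arm or the gripper's body presses on something with over 40 N, if the wrist force passes 120 N, or if a joint passes its speed limit or range.

## Working session

There is one attempt and no reset: what is moved stays moved. The work goes in short steps, Python scripts to look and compute and a tool call to move; the robot and the scene stay as the last step left them, time stands still between calls to the robot, and variables do not carry over. Pictures are saved under pics/ and viewed, at most 10 in all, crops included, and the job is handed in when it is done.

Besides the shell and the picture viewer there is one more tool, called as name([rows], argument=value, ...), one row to a line, values as JSON. jog_arm: Moves the arm, as the interface text tells. Its arguments: {"type":"object","properties":{"hand":{"type":"array","items":{"type":"number"}},"dp":{"type":"array","items":{"type":"array","items":{"type":"number"}}},"yaw":{"type":"array","items":{"type":"number"}}},"required":["hand","dp","yaw"]}

```bash
mkdir -p pics; python3 - <<'E'
from cell import bot,capture
import cv2,pickle
s=bot.observe();print(s)
d={}
for n in("side","top"):
    c=capture(n);d[n]=c;cv2.imwrite(f"pics/{n}0.png",c["frame"][:,:,::-1]);print(n,c["fov_y"],c["cx"],c["cy"],c["R"],c["t"])
pickle.dump(d,open("d0.pkl","wb"))
E
```

```text
{'time_s': 0.0, 'joints': array([-1.19987985,  0.38424488,  0.01640773,  1.37119526, -0.00629762,
        1.38822007, -0.04649862]), 'dq': array([-9.11956554e-04, -2.66809144e-04, -3.73882651e-04, -8.85501648e-04,
       -3.30521039e-05, -5.46912014e-04, -1.22519995e-03]), 'effort': array([ 9.52618029e-04, -6.27578831e+01,  8.44478365e-01, -3.71848547e+01,
        1.62327691e-02,  1.36431443e-02,  8.64916586e-06]), 'position': array([0.26253422, 0.56676671, 0.30285621]), 'tcp_rot': array([-1.90879871e-04,  2.15194634e-01,  9.76570659e-01, -9.90597982e-04]), 'wrist_force': array([ 0.5863296 ,  0.0531962 , -1.32064433]), 'wrist_torque': array([ 0.03929027, -0.02805502, -0.03772668]), 'grip_force': 0.0, 'gripper_width': 0.08551132014998532}
side 46.70287808360242 328.70737602556864 250.8418834107453 [[-0.84318972 -0.53728715 -0.01880498]
 [-0.21708289  0.37226159 -0.90238369]
 [ 0.49183953 -0.75679841 -0.43052299]] [0.512894   0.14931354 0.88981894]
top 43.84976165613778 328.4225791296328 249.96039592482566 [[ 0.02872756 -0.99956808  0.00619537]
 [-0.99393062 -0.02922288 -0.10605636]
 [ 0.1061916  -0.00311102 -0.99434082]] [0.13830215 0.53646164 1.01550865]
```

View pics/top0.png

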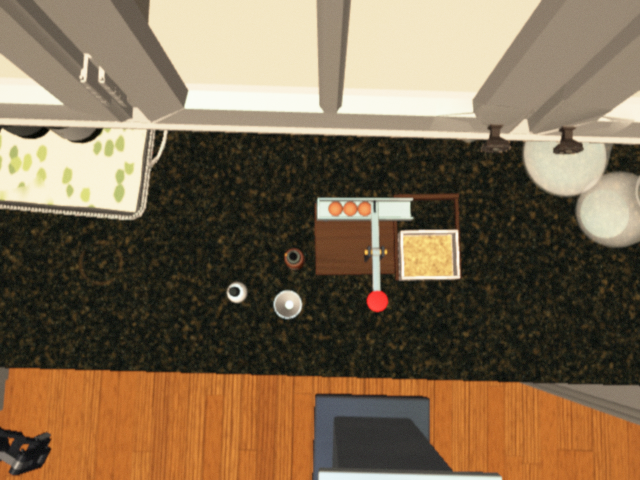

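View pics/side0.png

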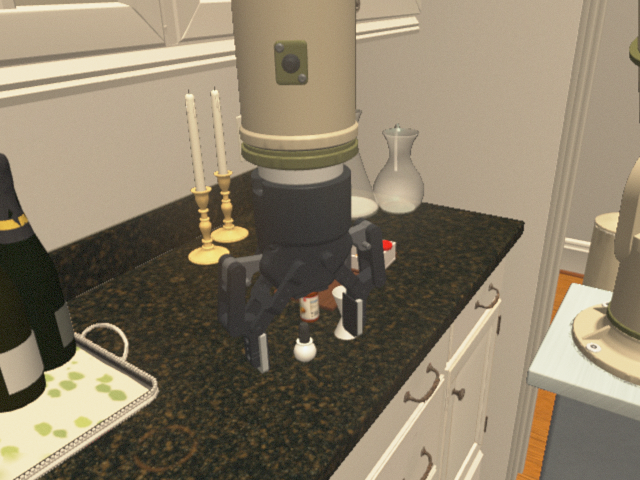

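The top view shows the red pad at (377,301), the tray at about (429,255), the balls at (335–365,209), the jigger at (288,304), the stopper at (237,292) and the bottle at (293,259). In the side view the arm hides the dispenser, so I'll measure from the top view.

```bash
cat > h.py <<'E'
import numpy as np,cv2
def ray(c,uv,z):
    f=240/np.tan(np.radians(c["fov_y"]/2)); R=np.array(c["R"]);t=np.array(c["t"])
    d=R.T@np.array([(uv[0]-c["cx"])/f,(uv[1]-c["cy"])/f,1]); o=-R.T@t
    return o+d*(z-o[2])/d[2]
def mask(c,kind):
    h=cv2.cvtColor(c["frame"],cv2.COLOR_RGB2HSV)
    if kind=="red": return cv2.inRange(h,(0,225,150),(6,255,255))|cv2.inRange(h,(175,225,150),(180,255,255))
    if kind=="cork": return cv2.inRange(h,(12,60,120),(28,200,255))
    if kind=="white": return cv2.inRange(h,(0,0,170),(180,40,255))
def pts(m,box):
    z=np.zeros_like(m);x0,y0,x1,y1=box;z[y0:y1,x0:x1]=m[y0:y1,x0:x1];return z
def big(m): 
    return max(cv2.findContours(m,cv2.RETR_EXTERNAL,cv2.CHAIN_APPROX_NONE)[0],key=cv2.contourArea)
def report(c):
    k=big(pts(mask(c,"red"),(340,270,420,330)));(u,v),r=cv2.minEnclosingCircle(k)
    print("pad",u,v,r,ray(c,(u,v),.106))
    k=big(pts(mask(c,"white"),(385,190,480,300)));b=cv2.boxPoints(cv2.minAreaRect(k))
    P=np.array([ray(c,p,.04) for p in b]);print("tray",b.round(1).tolist(),P.round(4).tolist(),P.mean(0))
    for i in range(4):
        e=P[(i+1)%4]-P[i];print("edge",np.linalg.norm(e[:2]).round(4),np.degrees(np.arctan2(e[1],e[0])).round(2))
E
python3 - <<'E'
import pickle,cv2
from h import *
c=pickle.load(open("d0.pkl","rb"))["top"];report(c)
for n,p,z in(("chuteUL",(318,200),.094),("chuteUR",(412,199),.094),("chuteLL",(318,219),.094),("pivot",(376,252),.11),("jig",(288,304),.08),("bit",(293,257),.1),("stop",(237,292),.06),("stopR",(459,196),.022),("baseLL",(316,274),.0),("counteredge",(380,380),0)):print(n,ray(c,p,z).round(4))
cv2.imwrite("pics/crop.png",cv2.resize(c["frame"][180:330,300:480,::-1],None,fx=4,fy=4,interpolation=cv2.INTER_CUBIC))
E
```

```text
Traceback (most recent call last):
  File "h.py", line 16, in report
    k=big(pts(mask(c,"red"),(340,270,420,330)));(u,v),r=cv2.minEnclosingCircle(k)
  File "h.py", line 14, in big
    return max(cv2.findContours(m,cv2.RETR_EXTERNAL,cv2.CHAIN_APPROX_NONE)[0],key=cv2.contourArea)
ValueError: max() iterable argument is empty
```

```bash
sed -i 's/(0,225,150),(6,/(0,170,120),(7,/; s/(175,225,150)/(172,170,120)/' h.py
python3 - <<'E'
import pickle,cv2
from h import *
c=pickle.load(open("d0.pkl","rb"))["top"]
print(cv2.cvtColor(c["frame"],cv2.COLOR_RGB2HSV)[301,377],c["frame"][301,377])
cv2.imwrite("pics/crop.png",cv2.resize(c["frame"][180:330,300:480,::-1],None,fx=4,fy=4,interpolation=cv2.INTER_CUBIC))
report(c)
for n,p,z in(("chuteUL",(318,200),.094),("chuteUR",(412,199),.094),("chuteLL",(318,219),.094),("pivot",(376,252),.11),("jig",(288,304),.08),("bit",(293,257),.1),("stop",(237,292),.06),("stopR",(459,196),.022),("baseLL",(316,274),.0),("counteredge",(380,380),0)):print(n,ray(c,p,z).round(4))
E
```

```text
[  2 198 252] [252  68  56]
pad 377.0142822265625 300.8428649902344 11.046590805053711 [0.44409125 0.07375676 0.106     ]
tray [[401.0, 230.0], [458.0, 230.0], [458.0, 278.0], [401.0, 278.0]] [[0.5695, 0.0288, 0.04], [0.5725, -0.0703, 0.04], [0.4889, -0.0708, 0.04], [0.4861, 0.0275, 0.04]] [ 0.52923819 -0.02121104  0.04      ]
edge 0.0992 -88.3
edge 0.0835 -179.68
edge 0.0983 91.67
edge 0.0835 0.91
chuteUL [0.6077 0.1737 0.094 ]
chuteUR [0.6141 0.0182 0.094 ]
chuteLL [0.576  0.1727 0.094 ]
pivot [0.5224 0.0773 0.11  ]
jig [0.4353 0.2179 0.08  ]
bit [0.5113 0.2113 0.1   ]
stop [0.4532 0.3056 0.06  ]
stopR [ 0.6363 -0.0758  0.022 ]
baseLL [0.4913 0.1747 0.    ]
counteredge [0.3081 0.0565 0.    ]
```

View pics/crop.png

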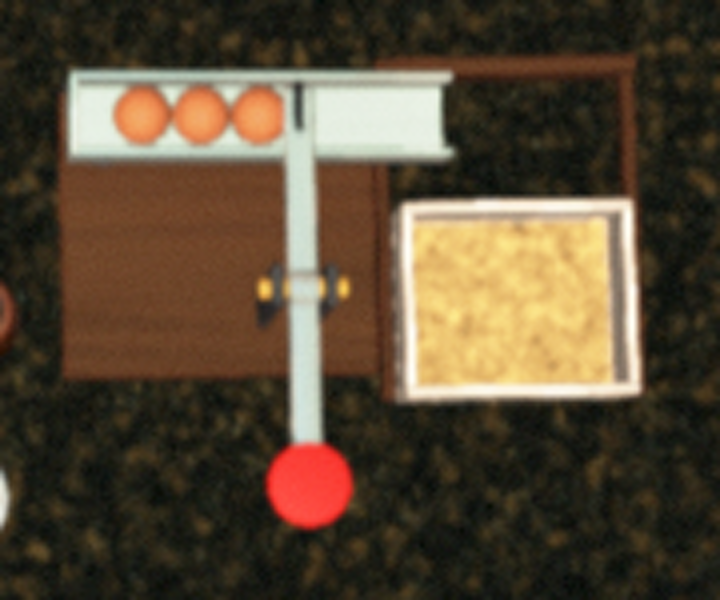

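The crop shows the lever running straight up from the pad, the tray between the guides, and the chute ending at about (412,199). That puts the dispenser's rotation at roughly 2.4°, its origin at about (0.540, 0.058), and the tray about 59 mm out.

```bash
cat >> h.py <<'E'
from scipy.spatial.transform import Rotation as Ro
def rel(s,targets):
    w,x,y,z=s["tcp_rot"];R=Ro.from_quat([x,y,z,w])
    for t in targets: print("dp",R.inv().apply(np.array(t)-s["position"]).round(4))
    X,Y,Z=R.as_matrix().T;print("y-axis deg",np.degrees(np.arctan2(Y[1],Y[0])),"z",Z.round(3))
E
python3 - <<'E'
from h import *
from cell import bot
rel(bot.observe(),[(.44,.30,.28),(.435,-.03,.2)])
E
```

```text
dp [-0.2732 -0.1675  0.0233]
dp [-0.4073 -0.4689  0.1038]
y-axis deg 65.14830771224577 z [-0.001 -0.002 -1.   ]
```

jog_arm([
  [-0.034,-0.021,0.003],
  [-0.068,-0.042,0.006],
  [-0.102,-0.063,0.009],
  [-0.137,-0.084,0.012],
  [-0.171,-0.105,0.015],
  [-0.205,-0.126,0.018],
  [-0.239,-0.147,0.02],
  [-0.273,-0.168,0.023],
  [-0.288,-0.201,0.03],
  [-0.303,-0.235,0.04],
  [-0.318,-0.268,0.05],
  [-0.333,-0.302,0.06],
  [-0.348,-0.335,0.07],
  [-0.362,-0.369,0.08],
  [-0.377,-0.402,0.09],
  [-0.392,-0.436,0.1],
  [-0.407,-0.469,0.104],
  [-0.407,-0.469,0.104],
  [-0.407,-0.469,0.104],
  [-0.407,-0.469,0.104],
], hand=[-1,-1,-1,-1,-1,-1,-1,-1,-1,-1,-1,-1,-1,-1,-1,-1,-1,-1,-1,-1], yaw=[0,0,0,0,-0.1,-0.2,-0.3,-0.4,-0.475,-0.475,-0.475,-0.475,-0.475,-0.475,-0.475,-0.475,-0.475,-0.475,-0.475,-0.475])

```text
time_s: 1.77
position: [0.4348, -0.0291, 0.1998]
tcp_rot: [-0.0, -0.02, 1.0, 0.0]
wrist_force: [0.5, 1.4, -0.2]
gripper_width: -0.0001
grip_force: 0.0
```

jog_arm([
  [-0.005,0,0.03],
  [-0.01,0,0.06],
  [-0.01,0,0.09],
  [-0.01,0,0.1],
  [-0.01,0,0.1],
  [-0.01,0,0.1],
], hand=[-1,-1,-1,-1,-1,-1], yaw=[0,0,0,0,0,0])

```text
time_s: 2.27
position: [0.4449, -0.0284, 0.1003]
tcp_rot: [-0.0, -0.021, 1.0, -0.0]
wrist_force: [0.2, -0.6, -0.3]
gripper_width: 0.0004
grip_force: 0.0
```

```bash
python3 - <<'E'
from h import *
from cell import bot,capture
c=capture("side");cv2.imwrite("pics/s1.png",cv2.resize(c["frame"][170:350,240:480,::-1],None,fx=3,fy=3,interpolation=cv2.INTER_CUBIC))
print(bot.observe()["position"])
E
```

```text
[ 0.44563577 -0.02855495  0.10111619]
```

View pics/s1.png

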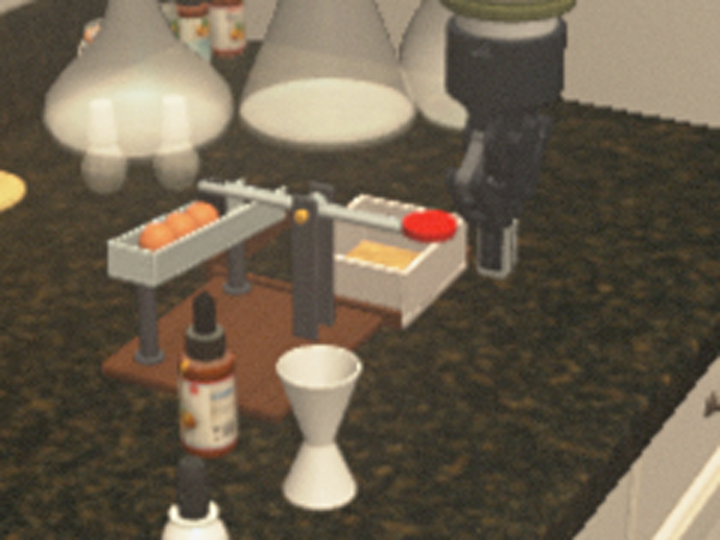

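The fingertips stand in front of the tray's near wall, about 25 mm above the worktop, and nothing is in the way of the push.

jog_arm([
  [-0.01,0,0.002],
  [-0.02,0,0.003],
  [-0.025,0,0.003],
  [-0.03,0,0.003],
  [-0.035,0,0.003],
  [-0.04,0,0.003],
  [-0.045,0,0.003],
  [-0.05,0,0.003],
  [-0.055,0,0.003],
  [-0.06,0,0.003],
  [-0.065,0,0.003],
  [-0.07,0,0.003],
  [-0.074,0,0.003],
  [-0.078,0,0.003],
  [-0.08,0,0.003],
  [-0.08,0,0.003],
], hand=[-1,-1,-1,-1,-1,-1,-1,-1,-1,-1,-1,-1,-1,-1,-1,-1], yaw=[0,0,0,0,0,0,0,0,0,0,0,0,0,0,0,0])

```text
time_s: 3.65
position: [0.5254, -0.0258, 0.0969]
tcp_rot: [0.0, -0.021, 1.0, -0.0]
wrist_force: [0.2, 0.1, -0.1]
gripper_width: 0.0001
grip_force: 0.0
```

jog_arm([
  [-0.002,0,0],
  [-0.004,0,0],
  [-0.005,0,0],
  [-0.006,0,0],
  [-0.007,0,0],
  [-0.008,0,0],
  [-0.008,0,0],
  [-0.008,0,0],
], hand=[-1,-1,-1,-1,-1,-1,-1,-1], yaw=[0,0,0,0,0,0,0,0])

```text
time_s: 4.32
position: [0.533, -0.0255, 0.0969]
tcp_rot: [0.0, -0.021, 1.0, -0.0]
wrist_force: [-0.3, 0.5, 0.2]
gripper_width: -0.0
grip_force: 0.2
```

Home should come at a TCP x of about 0.535, so I'll creep forward until the force rises.

jog_arm([
  [-0.001,0,0],
  [-0.002,0,0],
  [-0.003,0,0],
  [-0.004,0,0],
  [-0.004,0,0],
  [-0.004,0,0],
], hand=[-1,-1,-1,-1,-1,-1], yaw=[0,0,0,0,0,0])

```text
time_s: 4.82
position: [0.536, -0.0255, 0.0966]
tcp_rot: [-0.001, -0.02, 1.0, -0.0]
wrist_force: [-5.9, -0.9, 3.8]
gripper_width: -0.0002
grip_force: 2.8
```

```bash
python3 - <<'E'
from h import *
from cell import bot,capture
c=capture("side");a=c["frame"][170:290,290:450,::-1]
b=capture("top")["frame"][180:330,320:500,::-1]
f=lambda i:cv2.resize(i,(400,330),interpolation=cv2.INTER_CUBIC)
cv2.imwrite("pics/s2.png",np.hstack([f(a),f(b)]))
s=bot.observe();print(s["position"],s["wrist_force"])
E
```

```text
[ 0.5359882  -0.02553129  0.09665649] [-5.48422234 -0.70909444  3.23314779]
```

View pics/s2.png

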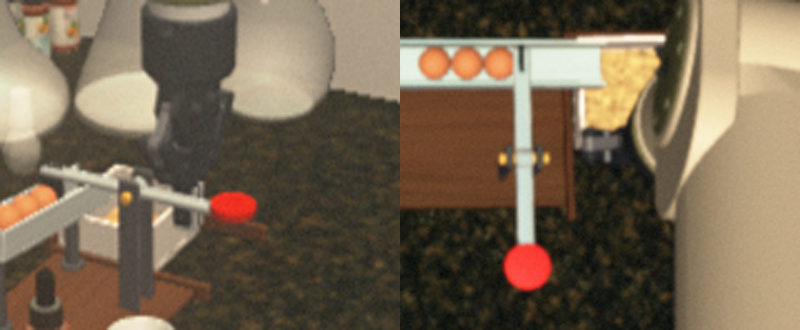

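The tray looks home: its far wall is at the back stop and about 6 N is pushing back. I'll press a touch more, then back off, raise the arm and check.

jog_arm([
  [-0.002,0,0],
  [-0.004,0,0],
  [-0.004,0,0],
  [0.01,0,0],
  [0.04,0,0],
  [0.07,0,0],
  [0.095,0,0],
  [0.1,0,0],
  [0.1,0,-0.03],
  [0.1,0,-0.07],
  [0.1,0,-0.1],
  [0.1,0,-0.12],
  [0.1,-0.03,-0.12],
  [0.1,-0.07,-0.12],
  [0.1,-0.11,-0.12],
  [0.1,-0.15,-0.12],
  [0.1,-0.15,-0.12],
  [0.1,-0.15,-0.12],
], hand=[-1,-1,-1,-1,-1,-1,-1,-1,-1,-1,-1,-1,-1,-1,-1,-1,-1,-1], yaw=[0,0,0,0,0,0,0,0,0,0,0,0,0,0,0,0,0,0])

```text
time_s: 6.42
position: [0.4434, -0.1822, 0.2174]
tcp_rot: [0.001, -0.018, 1.0, -0.001]
wrist_force: [-0.1, 0.8, 0.1]
gripper_width: 0.0002
grip_force: 0.0
```

```bash
python3 - <<'E'
from h import *
from cell import bot,capture
c=capture("top");cv2.imwrite("pics/t3.png",cv2.resize(c["frame"][180:330,300:500,::-1],None,fx=4,fy=4,interpolation=cv2.INTER_CUBIC))
print(bot.observe()["position"])
# pad target: press centre 2 mm inward, dispenser dir 2.4deg
rel(bot.observe(),[(.444,.0738,.22),(.444,.0738,.185),(.449,.074,.143)])
report(c)
E
```

```text
[ 0.44352596 -0.18009976  0.21711423]
dp [-0.0104  0.2537 -0.003 ]
dp [-0.0104  0.2537  0.032 ]
dp [-0.0154  0.2537  0.074 ]
y-axis deg 92.24444094309987 z [ 0.001 -0.001 -1.   ]
pad 376.9883728027344 300.7558288574219 11.014433860778809 [0.44422925 0.07380114 0.106     ]
tray [[384.3999938964844, 197.0], [456.70001220703125, 195.0], [458.1000061035156, 242.8000030517578], [385.79998779296875, 244.89999389648438]] [[0.6268, 0.0587, 0.04], [0.6342, -0.0677, 0.04], [0.55, -0.0706, 0.04], [0.5427, 0.0548, 0.04]] [ 0.58842984 -0.00617186  0.04      ]
edge 0.1266 -86.62
edge 0.0843 -178.05
edge 0.1256 93.33
edge 0.0842 2.69
```

View pics/t3.png

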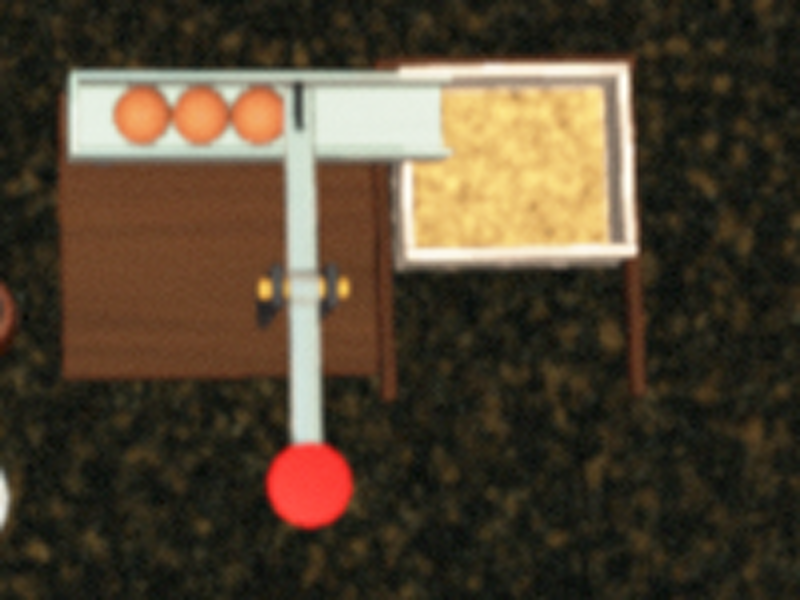

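The tray sits against the back stop, at about (395–638, 65–265) in the crop, with the spout over it. It moved about 60 mm, as expected. Next I go over the pad.

jog_arm([
  [-0.003,0.035,0],
  [-0.006,0.07,0],
  [-0.01,0.105,0],
  [-0.01,0.14,0],
  [-0.01,0.175,0],
  [-0.01,0.21,0],
  [-0.011,0.24,0],
  [-0.011,0.254,0],
  [-0.011,0.254,0.01],
  [-0.011,0.254,0.02],
  [-0.011,0.254,0.029],
  [-0.011,0.254,0.029],
  [-0.011,0.254,0.029],
], hand=[-1,-1,-1,-1,-1,-1,-1,-1,-1,-1,-1,-1,-1], yaw=[0,0,0,0,0,0,0,0,0,0,0,0,0])

```text
time_s: 7.55
position: [0.4431, 0.0738, 0.187]
tcp_rot: [-0.001, -0.02, 1.0, -0.0]
wrist_force: [-1.4, 0.6, 0.3]
gripper_width: -0.0003
grip_force: 0.0
```

jog_arm([
  [-0.001,0,0.006],
  [-0.001,0,0.011],
  [-0.002,0,0.016],
  [-0.003,0,0.021],
  [-0.004,0,0.026],
  [-0.005,0,0.031],
  [-0.005,0,0.036],
  [-0.005,0,0.04],
  [-0.005,0,0.041],
  [-0.005,0,0.041],
], hand=[-1,-1,-1,-1,-1,-1,-1,-1,-1,-1], yaw=[0,0,0,0,0,0,0,0,0,0])

```text
time_s: 8.38
position: [0.4495, 0.0749, 0.1472]
tcp_rot: [0.001, -0.02, 1.0, 0.0]
wrist_force: [-0.6, -1.0, 7.9]
gripper_width: 0.0001
grip_force: 3.9
```

jog_arm([
  [0,0,0.001],
  [0,0,0.002],
  [0,0,0.002],
  [0,0,0.002],
  [0,0,0.002],
  [0,0,0.002],
  [0,0,0.002],
  [0,0,0.002],
  [0,0,0.002],
  [0,0,0.002],
  [0,0,0.002],
  [0,0,0.002],
  [0,0,0.002],
  [0,0,0.002],
  [0,0,0.002],
  [0,0,0.002],
  [0,0,0.002],
  [0,0,0.002],
], hand=[-1,-1,-1,-1,-1,-1,-1,-1,-1,-1,-1,-1,-1,-1,-1,-1,-1,-1], yaw=[0,0,0,0,0,0,0,0,0,0,0,0,0,0,0,0,0,0])

```text
time_s: 9.88
position: [0.4498, 0.0749, 0.1462]
tcp_rot: [0.001, -0.02, 1.0, 0.0]
wrist_force: [-3.7, -1.6, 15.3]
gripper_width: -0.0001
grip_force: 7.4
```

```bash
python3 - <<'E'
from h import *
from cell import bot,capture
a=capture("side")["frame"][170:320,260:460,::-1]
b=capture("top")["frame"][180:330,300:500,::-1]
f=lambda i:cv2.resize(i,(400,300),interpolation=cv2.INTER_CUBIC)
cv2.imwrite("pics/s4.png",np.hstack([f(a),f(b)]))
E
```

```text
(no output)
```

View pics/s4.png

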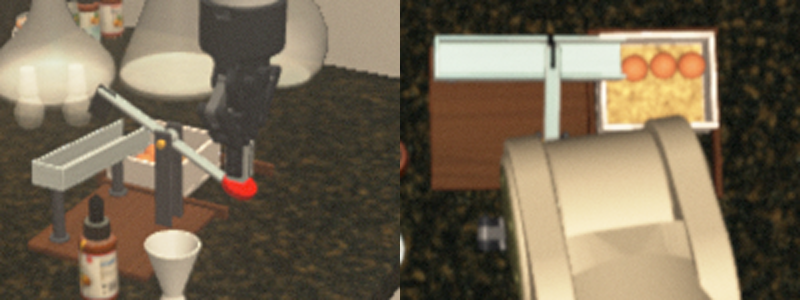

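All three balls are in the tray, at (635–690, 67) in the right-hand panel, and the lever is fully down. I'll release it slowly and move clear.

jog_arm([
  [0,0,-0.005],
  [0.001,0,-0.01],
  [0.002,0,-0.015],
  [0.003,0,-0.02],
  [0.004,0,-0.025],
  [0.005,0,-0.03],
  [0.005,0,-0.035],
  [0.005,0,-0.04],
  [0.005,0,-0.05],
  [0.005,0,-0.07],
  [0.005,0,-0.09],
  [0.005,-0.03,-0.09],
  [0.005,-0.065,-0.09],
  [0.005,-0.1,-0.09],
  [0.005,-0.135,-0.09],
  [0.005,-0.17,-0.09],
  [0.005,-0.2,-0.09],
  [0.005,-0.22,-0.09],
  [0.005,-0.22,-0.09],
  [0.005,-0.22,-0.09],
], hand=[-1,-1,-1,-1,-1,-1,-1,-1,-1,-1,-1,-1,-1,-1,-1,-1,-1,-1,-1,-1], yaw=[0,0,0,0,0,0,0,0,0,0,0,0,0,0,0,0,0,0,0,0])

```text
time_s: 11.65
position: [0.4521, -0.1458, 0.2349]
tcp_rot: [-0.001, -0.019, 1.0, 0.0]
wrist_force: [-0.3, 1.0, -0.2]
gripper_width: 0.0002
grip_force: 0.0
```

```bash
python3 - <<'E'
from h import *
from cell import bot,capture
a=capture("side")["frame"][170:320,260:460,::-1]
c=capture("top");report(c);b=c["frame"][180:330,300:500,::-1]
f=lambda i:cv2.resize(i,(400,300),interpolation=cv2.INTER_CUBIC)
cv2.imwrite("pics/s5.png",np.hstack([f(a),f(b)]))
E
```

```text
pad 377.0142822265625 300.8428649902344 11.046590805053711 [0.44409125 0.07375676 0.106     ]
tray [[385.0, 196.0], [458.0, 196.0], [458.0, 243.0], [385.0, 243.0]] [[0.6287, 0.0577, 0.04], [0.6325, -0.07, 0.04], [0.5497, -0.0705, 0.04], [0.546, 0.0562, 0.04]] [ 0.58920513 -0.00663261  0.04      ]
edge 0.1278 -88.28
edge 0.0828 -179.68
edge 0.1267 91.69
edge 0.0827 1.07
```

View pics/s5.png

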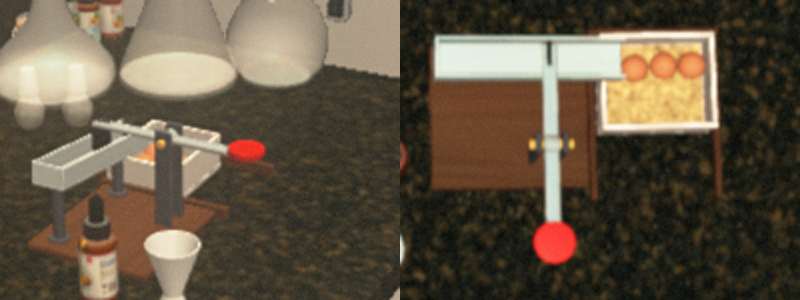

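The lever is back up, the tray is home with the three balls in it, and the robot is clear of everything.

```bash
python3 -c "
from cell import ticket
print(ticket.hand_in())"
```

```text
the job is handed in; nothing more can be done
None
```

I handed the job in at about 12 s: the tray is home against its back stop with all three balls in it, the lever is back up, and the arm is clear (from the last pictures; the hand-in gave no verdict).

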